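# Free a returned faucet handle from the vise and hold its stem in the inspection window

### The arm

A 6-joint arm with a two-finger parallel gripper is mounted at the origin on the work surface. World frame = base frame: x ahead of the robot, y to its left, z up, the work surface at z = 0. Lengths are in m, angles in degrees, forces in N, time in s.
With the tool pointing down it reaches from about 0.35 to 0.925 m from the base axis. Payload 6.4 kg.
Tool frame: the origin (TCP) lies midway between the tips of the shut fingers; the grasp point (between the pads) lies 19 mm behind it (pinch_z is the distance from the TCP to the grasp point, in m); z points along the fingers, y is the line along which they close (so a half turn about z gives the same grasp; the last joint's range is limited). The gripper opens to 94 mm and grips with 3 to 60 N. Pads are 16 mm wide; open, the fingers measure 119 mm over their backs; the gripper's body (75 mm by 177 mm) begins 78 mm behind the grasp point.
Start: joints at [-78.272, 14.043, 89.255, -0, 76.702, -9.975], TCP at [0.24, -0.604, 0.205] pointing down, gripper open.
Joint ranges: [-179.41, 179.41], [-58.25, 129.5], [7.25, 145.43], [-54.29, 234.29], [11.92, 165.04], [-157.13, 157.13]. Speed limits (degrees/s): [147.25, 147.25, 180, 180, 180, 180].

### API

Orientations are given as a 3x3 rotation matrix whose columns are the frame's x, y, z axes.
In Python, from rig import * gives the robot as it stands.
- The arm moves only by the tool send_rows, never from a script. Its argument "motion" is a list that holds one entry, the list of rows, each a list of 7 numbers: the shift along the tool's x, y, z in mm, then the turn, a rotation vector about the tool's x, y, z in rad, then the closure, from -1 (fully open) to 1 (shut). In form: [[[x, y, z, rx, ry, rz, grip], ...]]. A call has 1 to 20 rows; each row is the pose to reach, as a shift and turn from the pose commanded when the call began, along the tool's axes at that moment; what a row does not reach only later rows make up. A row lasts 1/8 s, in which the tool goes at most 62.5 mm and 10.7 degrees, less where a joint would pass 70% of its speed; a pose out of reach is approached as far as the arm can. A call with a gripper value outside its range is refused whole. The fingers move at their own pace and stop on an object; "force" is the grip in N (left out, the last holds). Time passes only in rows, so rows that repeat a pose let the fingers close. It gives the time, the measured TCP pose, the force, the opening and the grip force at its end, in the units of the state.
- sense(): the state, without advancing time (a new reading comes with each control period).
- get_image(name): name is "scene" or "top"; returns (picture, depth): 384x512x3 uint8, red, green, blue; 384x512 float32, m along the optical axis (not along the pixel's ray), 0 where there is no reading.
- calibration(name): a dict with "fx", "fy", "cx", "cy" (pixels), "D" ([k1, k2, p1, p2, k3] as OpenCV has them; the pictures are not rectified), "T" (4x4, takes a point from camera to world coordinates). Camera axes: x right, y up, looking along -z (the intrinsics and any distortion apply to the point x, -y, -z); pixel columns grow to the right and rows downward; lengths in m; the calibration is good to about 2 mm. A picture is of the moment at which its call begins. calibration takes no time and is no camera call.
- sign_off(): hands the job in; it is judged then, once.
Trained networks look in the newest picture that a camera, given by its name, has taken for a name from the list of things; names that differ only in an ending like _2 or _b are one class to them, and where a whole thing is asked for, a point or a joint stands for the part that bears it (a point fixed in the world has none). Each returns a list of dicts, best first, with "confidence" (0 to 1); they miss things now and then, are a little off and sometimes report something else, mostly with a low value. They report only what shows in the picture. A call takes as long as a camera call.
- recognise(name, camera): "xyz" ([x, y, z] in m, in the coordinates of the camera as it stood for that picture, good to about 4 mm: the middle of the surface that is visible of it).
The state is a dict: "t": time; "q": joint angles; "joint_velocities": joint speeds; "tau": joint torques, N m; "tool_pos": TCP position; "eef_rot": TCP orientation; "ft_force": force on the tool from outside, world axes, zero at the start; "moment": the same for the moment, N m; "opening": opening from 0.0 (shut) to 1.0 (fully open); "finger_force": force on a finger pad.
Only numpy, scipy, OpenCV 4.12 (cv2) and the standard library are available. Lean on these libraries where they do the work, as an engineer would, in place of code of your own. Each camera call takes 0.05 s, during which the arm holds its last target. There are 200 camera calls.

### The job

The brass tee faucet handle is locked in the small blue vise: turn the vise's hex nut by hand, counter-clockwise seen from above, until the jaws are fully open, and draw the handle straight up out of the vise. Then pass its stem down through the narrow window in the top of the inspection box and finish while still holding the handle there in the gripper, upright, with about 40 mm of stem below the top plate's surface and the crossbar clear above it. Leave the vise open and the other returned goods where they lie.

Things in the scene. Friction and masses are not known exactly. Their poses are not given: they have to be found in the camera images.
- vise: Small bench vise, chipped blue cast iron, bolted down; base 200 (x) x 100 (y) mm. Origin: centre of its underside, z up. A housing at its -x end, 66 mm high, carries the hex nut at x = -58 mm. Two steel jaws, tops 70 mm high, stand either side of x = +50 mm on a bed 40 mm high, the handle between them; they open along x, both equally, 6 mm each per rad of nut.
- nut (a joint): Turn of the vise's hex nut about the vertical, rad: 0 = jaws closed, grows counter-clockwise seen from above as they open, stop at 1.5 (fully open). Starts at 0 to 0.2, stays where left, takes about 0.2 N m. Closed, the jaws' tongues reach into the groove of the handle's stem and lock it; from about 1.0 on it lifts out freely.
- nut_top (a point): Centre of the top face of the steel hex nut, 99 mm above the bench. 30 mm across flats, flats 30 mm high, down to a washer 38 mm across whose top is 69 mm above the bench. The point turns with the nut; its x axis, and the directions at 60 and 120 degrees to it, are normal to flats.
- handle: Loose brass tee faucet handle, 0.3 kg, upright on the vise's bed (its x along the vise's x). Origin: centre of the stem's lower end, z up. Stem 18 mm in x, 28 mm in y, flat-sided up to z = 82 mm; top cap at 86 mm. Crossbar along y, 94 mm long, 14 mm thick with 18 mm ball ends, centred at z = 72 mm. Grip across x on the stem's flats at z = 60 to 82 mm. Same when turned half round.
- handle_tip (a point): Centre of the stem's lower end, the handle's origin, axes as the handle's. The lower 3 mm taper by 2 mm a side. A groove in both x faces runs from z = 16 to 26 mm (10 mm thick there); the vise's jaws engage it.
- station: Inspection box, grey painted sheet metal with an aluminium top plate, bolted down; 160 (x) x 140 (y) x 100 mm high. Origin: centre of its underside, z up. Inside it is hollow to 6 mm above the bench, so that a stem hanging in the window cannot reach the floor.
- window (a point): Centre of the narrow window through the 12 mm top plate, at its upper surface, 100 mm above the bench; axes as the station's. 20 mm in x by 32 mm in y, slightly chamfered: 2 mm wider and 4 mm longer than the stem's section, so the handle's y (crossbar) must lie along the station's y, either way round. The crossbar cannot pass.
- shower_head: White plastic shower head, 80 mm across, 56 mm tall, lying face down. Origin: centre of its underside. Leave alone.
- elbow: Copper pipe elbow, 22 mm thick, legs about 40 mm along its x and y, lying flat. Origin: under its bend. Leave alone.
- cabinet_knob: Black nylon cabinet knob, 32 mm across, 28 mm tall. Origin: centre of its underside. Leave alone.

How it is judged (in metres and radians):
On the way, in this order (a step that is already met when the one before it is completed fails the run):
1. the vise nut is turned open (1.15 rad or more) with the handle still standing in the vise (value of joint nut above 1.15 rad and height (world z) of handle_tip below 0.055 m), for 0.2 s.
2. the handle is drawn up out of the vise in the gripper (height (world z) of handle_tip above 0.085 m and contact force between handle and the fingers above 2 N and contact force between handle and vise below 0.5 N), for 0.1 s.
At the end, for the whole second after the job is handed in: the gripper still holds the handle (more than 2 N), upright within 7 degrees and still, its stem through the window with the tip 30 to 52 mm below the plate's surface (the crossbar would rest on the plate only at 63 mm) and within 7 mm of the window's axis; the vise nut still open beyond 1.0 rad (z of handle_tip in the frame of window between -0.052 and -0.03 m and horizontal distance between handle_tip and window below 0.007 m and angle between handle's own z axis and vertical below 0.12 rad and contact force between handle and the fingers above 2 N and linear speed of handle below 0.03 m/s and value of joint nut above 1 rad); the arm keeps its last pose, push and grip.
It fails at once if the shower head is shifted by more than 30 mm (distance of shower_head from where it was at the start of the episode above 0.03 m).
It fails at once if the pipe elbow is shifted by more than 30 mm (distance of elbow from where it was at the start of the episode above 0.03 m).
It fails at once if the cabinet knob is shifted by more than 30 mm (distance of cabinet_knob from where it was at the start of the episode above 0.03 m).
It also fails if it takes over 56 s, if anything falls off the work surface, if the arm or the gripper's body presses on something with over 40 N, if the wrist force passes 120 N, or if a joint passes its speed limit or range.

## Working session

There is one attempt and no reset: what is moved stays moved. The work goes in short steps, Python scripts to look and compute and a tool call to move; the robot and the scene stay as the last step left them, time stands still between calls to the robot, and variables do not carry over. Pictures are saved under pics/ and viewed, at most 10 in all, crops included, and the job is handed in when it is done.

Besides the shell and the picture viewer there is one more tool, called after "Request:" in YAML: its name, and indented under it one key for each argument. send_rows: Moves the arm, as the interface text tells. Its arguments: {"type":"object","properties":{"motion":{"type":"array","items":{"type":"array","items":{"type":"array","items":{"type":"number"}}}},"force":{"type":"number"}},"required":["motion"]}

```bash
mkdir -p pics; cat > h.py <<'E'
from rig import *
import numpy as np, cv2
def cloud(name):
    im,d=get_image(name); c=calibration(name); T=np.array(c["T"])
    K=np.array([[c["fx"],0,c["cx"]],[0,c["fy"],c["cy"]],[0,0,1]])
    v,u=np.mgrid[0:384,0:512]
    n=cv2.undistortPoints(np.stack([u,v],-1).reshape(-1,1,2).astype(float),K,np.array(c["D"],float)).reshape(384,512,2)
    P=np.stack([n[...,0]*d,-n[...,1]*d,-d],-1)
    W=P@T[:3,:3].T+T[:3,3]; W[d==0]=np.nan
    return im,W,T
E
python3 - <<'E'
from h import *
s=sense();print(s["t"],s["tool_pos"],np.round(s["eef_rot"],3).tolist(),s["opening"])
for cam in("top","scene"):
    im,W,T=cloud(cam);np.save(cam+".npy",W)
    cv2.imwrite(f"pics/{cam}0.png",im[...,::-1])
    print(cam,np.round(T[:3,3],3))
    for n in("vise","nut_top","handle","station","shower_head","elbow","cabinet_knob"):
        for r in recognise(n,cam)[:2]:
            print(n,round(r["confidence"],2),np.round(T[:3,:3]@np.array(r["xyz"])+T[:3,3],3))
E
```

```text
0.0 [ 0.24027396 -0.60333323  0.2043754 ] [[0.929, 0.37, -0.0], [0.37, -0.929, 0.002], [0.0, -0.002, -1.0]] 1.0009399361240374
top [0.578 0.005 0.751]
vise 0.57 [ 0.517 -0.177  0.042]
nut_top 0.53 [ 0.467 -0.175  0.098]
nut_top 0.39 [ 0.567 -0.199  0.115]
handle 0.59 [ 0.567 -0.203  0.121]
station 0.77 [0.57  0.206 0.1  ]
shower_head 0.88 [ 0.75  -0.166  0.022]
elbow 0.55 [0.766 0.09  0.015]
cabinet_knob 0.75 [ 0.598 -0.004  0.03 ]
scene [ 1.25  -0.337  0.54 ]
vise 0.87 [ 0.588 -0.203  0.036]
vise 0.17 [0.779 0.087 0.014]
nut_top 0.89 [ 0.474 -0.181  0.088]
handle 0.83 [ 0.579 -0.208  0.11 ]
station 0.82 [0.607 0.171 0.078]
shower_head 0.76 [ 0.768 -0.179  0.018]
elbow 0.74 [0.779 0.087 0.014]
cabinet_knob 0.69 [ 0.609 -0.009  0.026]
```

View pics/top0.png

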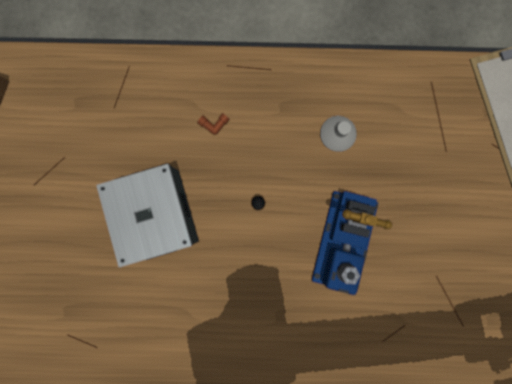

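View pics/scene0.png

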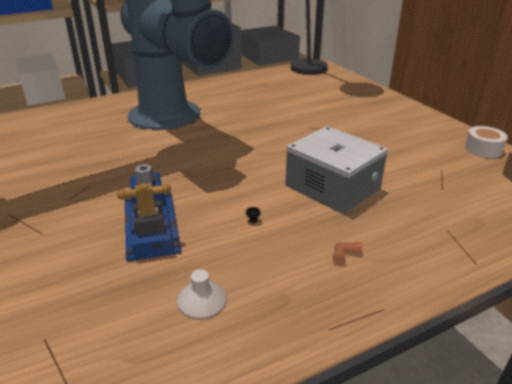

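The top view shows the vise at the right, with the nut at (349,273) and the crossbar at (365,218). The station is on the left with its window at (144,215), and the other goods are well clear. Next I'll measure the details.

```bash
python3 - <<'E'
import numpy as np, cv2
W=np.load("top.npy");im=cv2.imread("pics/top0.png")
def rect(m,nm):
    p=W[m]; r=cv2.minAreaRect((p[:,:2]*1000).astype(np.float32))
    print(nm,m.sum(),"mean",np.round(p.mean(0),4),"rect",np.round(r[0],1),np.round(r[1],1),round(r[2],1))
X,Y,Z=W[...,0],W[...,1],W[...,2]
st=(abs(Z-.1)<.008)&(Y>.08)&(Y<.33)&(X>.4)&(X<.75); rect(st,"plate")
c=np.argwhere(st)
win=(np.hypot(X-.57,Y-.206)<.04)&(Z<.088); 
if win.any(): rect(win,"win-depth")
v,u=np.mgrid[0:384,0:512]
dark=(im.sum(2)<300)&(abs(u-144)<20)&(abs(v-215)<15)
# pixel -> plate plane: use affine fit of plate points
A=np.c_[c[:,1],c[:,0],c[:,1]*c[:,0],np.ones(len(c))]; M=np.linalg.lstsq(A,W[st][:,:2],rcond=None)[0]
d=np.argwhere(dark); q=np.c_[d[:,1],d[:,0],d[:,1]*d[:,0],np.ones(len(d))]@M*1000
r=cv2.minAreaRect(q.astype(np.float32));print("win dark",len(d),q.mean(0),r)
nut=(np.hypot(X-.467,Y+.175)<.04)&(abs(Z-.099)<.006); rect(nut,"nut")
hd=(np.hypot(X-.567,Y+.2)<.08)&(Z>.098)&(Z<.14)&(Y<-.14)&(X>.52); rect(hd,"handle")
print("cap",np.round(W[hd&(Z>.122)].mean(0),4),(hd&(Z>.122)).sum())
vs=(np.hypot(X-.52,Y+.19)<.14)&(Z>.02)&(Z<.14)&(Y<-.08)&(Y>-.29)&(X<.66);rect(vs,"vise")
hs=(np.hypot(X-.467,Y+.175)<.08)&(abs(Z-.066)<.004); rect(hs,"housing")
a=cv2.resize(im[250:300,320:380],None,fx=8,fy=8,interpolation=cv2.INTER_CUBIC)
b=cv2.resize(im[180:230,335:375],None,fx=8,fy=8,interpolation=cv2.INTER_CUBIC)
cv2.imwrite("pics/crop.png",np.hstack([a,b]))
E
```

```text
plate 6282 mean [0.57   0.2093 0.0992] rect [570.4 210.2] [160.3 141.6] 17.9
win-depth 125 mean [0.5699 0.2329 0.0085] rect [570. 229.] [25.8 33.7] 0.8
win dark 169 [570.88386814 209.35618198] ((570.9978637695312, 209.35365295410156), (19.065269470214844, 31.22002601623535), 17.983821868896484)
nut 241 mean [ 0.4668 -0.179   0.0985] rect [ 466.6 -178.9] [34.1 29.7] 85.5
handle 459 mean [ 0.5715 -0.203   0.1188] rect [ 571.5 -204.3] [91.9 17.8] 76.8
cap [ 0.5719 -0.2027  0.1238] 92
vise 3540 mean [ 0.5278 -0.1876  0.0661] rect [ 524.  -193.7] [ 91.9 198.3] 77.4
housing 903 mean [ 0.4699 -0.1763  0.0654] rect [ 486.1 -183.6] [ 60.9 117.9] 76.4
```

View pics/crop.png

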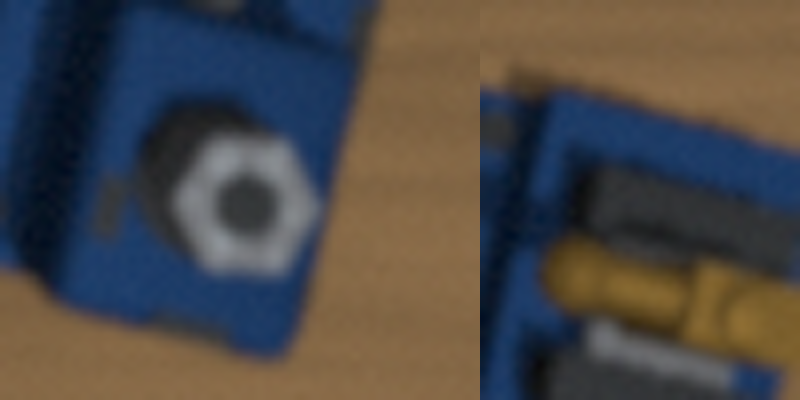

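Request:
send_rows:
  motion:
    - [[20,-17,0,0,0,0,-1],[60,-50,0,0,0,0,-1],[105,-90,5,0,0,-0.02,-1],[150,-128,15,0,0,-0.03,-1],[195,-165,25,0,0,-0.04,-1],[240,-203,35,0,0,-0.05,-1],[285,-241,45,0,0,-0.06,-1],[325,-275,55,0,0,-0.066,-1],[355,-300,65,0,0,-0.066,-1],[367,-310,72,0,0,-0.066,-1],[367.5,-310.6,80,0,0,-0.066,-1],[367.5,-310.6,80,0,0,-0.066,-1],[367.5,-310.6,80,0,0,-0.066,-1]]
  force: 60

```text
t: 2.42
tool_pos: [0.4668, -0.1806, 0.1257]
eef_rot: [[0.903, 0.429, 0.0], [0.429, -0.903, -0.0], [0.0, 0.001, -1.0]]
ft_force: [-0.1, -0.5, 0.1]
opening: 1.0
finger_force: 0.0
```

Request:
send_rows:
  motion:
    - [[0.7,-1.4,10,0,0,0,-1],[0.7,-1.4,25,0,0,0,-1],[0.7,-1.4,40,0,0,0,-1],[0.7,-1.4,50,0,0,0,-1],[0.7,-1.4,51,0,0,0,-1],[0.7,-1.4,51,0,0,0,1],[0.7,-1.4,51,0,0,0,1],[0.7,-1.4,51,0,0,0,1],[0.7,-1.4,51,0,0,0,1],[0.7,-1.4,51,0,0,0,1],[0.7,-1.4,51,0,0,0,1],[0.7,-1.4,51,0,0,0,1],[0.7,-1.4,51,0,0,0,1]]

```text
t: 4.05
tool_pos: [0.4677, -0.1793, 0.0746]
eef_rot: [[0.902, 0.431, 0.002], [0.431, -0.902, -0.003], [0.0, 0.004, -1.0]]
ft_force: [2.9, -5.3, -4.2]
opening: 0.311
finger_force: 59.8
```

Request:
send_rows:
  motion:
    - [[0,0,0,0,0,-0.05,1],[0,0,0,0,0,-0.13,1],[0,0,0,0,0,-0.22,1],[0,0,0,0,0,-0.31,1],[0,0,0,0,0,-0.4,1],[0,0,0,0,0,-0.49,1],[0,0,0,0,0,-0.58,1],[0,0,0,0,0,-0.67,1],[0,0,0,0,0,-0.76,1],[0,0,0,0,0,-0.85,1],[0,0,0,0,0,-0.94,1],[0,0,0,0,0,-1.03,1],[0,0,0,0,0,-1.12,1],[0,0,0,0,0,-1.2,1],[0,0,0,0,0,-1.26,1],[0,0,0,0,0,-1.3,1],[0,0,0,0,0,-1.3,1],[0,0,0,0,0,-1.3,1]]

```text
t: 6.3
tool_pos: [0.466, -0.1785, 0.0745]
eef_rot: [[-0.173, 0.985, -0.003], [0.985, 0.173, -0.001], [-0.001, -0.003, -1.0]]
ft_force: [-3.3, -2.4, 2.5]
opening: 0.313
finger_force: 59.8
```

```bash
python3 -c "
from h import *
s=sense();print(s['t'],s['moment'],s['q'],s['ft_force'],s['opening'])"
```

```text
6.3 [-0.57197344  0.79230833 -0.00859772] [-33.91848766   3.35618973 116.1882431   -0.15019319  60.54814556
 -43.82302473] [-3.30787484 -2.43197727  2.48033614] 0.3129365343319742
```

Request:
send_rows:
  motion:
    - [[0,0,0,0,0,-0.03,1],[0,0,0,0,0,-0.05,1],[0,0,0,0,0,-0.05,1],[0,0,0,0,0,-0.05,-1],[0,0,0,0,0,-0.05,-1],[0,0,0,0,0,-0.05,-1],[0,0,0,0,0,-0.05,-1],[0,0,0,0,0,-0.05,-1],[0,0,-15,0,0,-0.05,-1],[0,0,-40,0,0,-0.05,-1],[0,0,-70,0,0,-0.05,-1],[-20,-40,-85,0,0,-0.05,-1],[-40,-90,-90,0,0,-0.05,-1],[-40,-100,-90,0,0,-0.05,-1],[-40,-100,-90,0,0,-0.05,-1]]

```text
t: 8.18
tool_pos: [0.3755, -0.2346, 0.1651]
eef_rot: [[-0.221, 0.975, 0.001], [0.975, 0.221, -0.001], [-0.001, 0.001, -1.0]]
ft_force: [0.3, 0.7, -0.4]
opening: 0.998
finger_force: 0.0
```

```bash
python3 - <<'E'
from h import *
s=sense();print(s["t"],s["tool_pos"],np.round(s["eef_rot"],3).tolist(),s["opening"])
im,W,T=cloud("top")
X,Y,Z=W[...,0],W[...,1],W[...,2]
def rect(m,nm):
    if m.sum()<5: return print(nm,"none")
    p=W[m]; r=cv2.minAreaRect((p[:,:2]*1000).astype(np.float32))
    print(nm,m.sum(),"mean",np.round(p.mean(0),4),"rect",np.round(r[0],1),np.round(r[1],1),round(r[2],1))
hd=(np.hypot(X-.567,Y+.2)<.08)&(Z>.098)&(Z<.14)&(Y<-.14)&(X>.52); rect(hd,"handle")
rect(hd&(Z>.122),"cap")
rect((np.hypot(X-.467,Y+.179)<.04)&(abs(Z-.099)<.006),"nut")
a=cv2.resize(im[180:305,300:400],None,fx=4.5,fy=4.5,interpolation=cv2.INTER_CUBIC)
cv2.imwrite("pics/c2.png",a[...,::-1])
E
```

```text
8.175 [ 0.37548292 -0.23464426  0.16505935] [[-0.221, 0.975, 0.001], [0.975, 0.221, -0.001], [-0.001, 0.001, -1.0]] 0.9977698105560598
handle 455 mean [ 0.5716 -0.203   0.1187] rect [ 571.5 -204.5] [92.2 17.9] 76.9
cap 88 mean [ 0.5715 -0.2047  0.1239] rect [ 568.3 -217.6] [54.8 17.6] 76.6
nut 248 mean [ 0.4671 -0.1787  0.0984] rect [ 466.9 -178.9] [30.3 33.7] 10.1
```

View pics/c2.png

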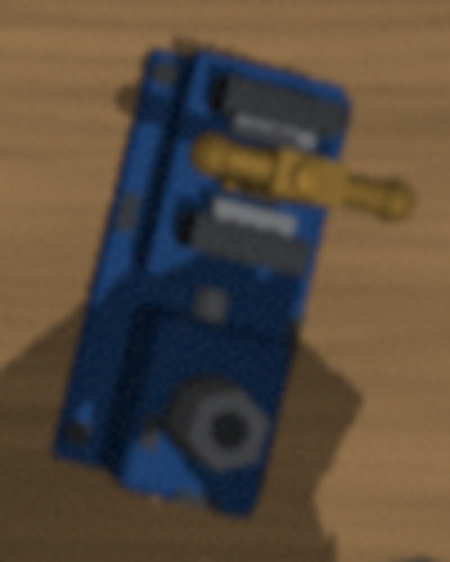

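Both jaws stand open, at about (260,110) and (245,235) in the crop, with the tee upright between them. The nut sits at about 83° of turn (roughly 1.45 rad). Next I'll move over the handle.

Request:
send_rows:
  motion:
    - [[-1,15,0,0,0,0.03,-1],[-3,45,0,0,0,0.1,-1],[-6,85,0,0,0,0.2,-1],[-8,125,0,0,0,0.3,-1],[-11,165,0,0,0,0.39,-1],[-13,190,0,0,0,0.44,-1],[-13.3,198.4,0,0,0,0.452,-1],[-13.3,198.4,5,0,0,0.452,-1],[-13.3,198.4,10,0,0,0.452,-1],[-13.3,198.4,10,0,0,0.452,-1]]

```text
t: 9.48
tool_pos: [0.5708, -0.2034, 0.1537]
eef_rot: [[0.226, 0.974, -0.001], [0.974, -0.226, 0.001], [0.0, -0.001, -1.0]]
ft_force: [0.3, 0.0, -0.6]
opening: 0.998
finger_force: 0.0
```

Request:
send_rows:
  motion:
    - [[0,1,10,0,0,0,-1],[0,1,25,0,0,0,-1],[0,1,42,0,0,0,-1],[0,1,55,0,0,0,-1],[0,1,60,0,0,0,-1],[0,1,60,0,0,0,-1],[0,1,60,0,0,0,1],[0,1,60,0,0,0,1],[0,1,60,0,0,0,1],[0,1,60,0,0,0,1],[0,1,60,0,0,0,1],[0,1,60,0,0,0,1],[0,1,60,0,0,0,1],[0,1,60,0,0,0,1],[0,1,60,0,0,0,1]]
  force: 45

```text
t: 11.35
tool_pos: [0.5728, -0.2037, 0.0944]
eef_rot: [[0.226, 0.974, -0.0], [0.974, -0.226, 0.0], [0.0, -0.0, -1.0]]
ft_force: [-0.2, -0.2, -0.7]
opening: 0.187
finger_force: 45.0
```

Request:
send_rows:
  motion:
    - [[0,0,-4,0,0,0,1],[0,0,-12,0,0,0,1],[0,0,-22,0,0,0,1],[0,0,-34,0,0,0,1],[0,0,-48,0,0,0,1],[0,0,-62,0,0,0,1],[0,0,-76,0,0,0,1],[0,0,-90,0,0,0,1],[0,0,-102,0,0,0,1],[0,0,-110,0,0,0,1],[0,0,-110,0,0,0,1],[0,0,-110,0,0,0,1]]

```text
t: 12.85
tool_pos: [0.5725, -0.2036, 0.2038]
eef_rot: [[0.226, 0.974, -0.001], [0.974, -0.226, 0.001], [0.0, -0.001, -1.0]]
ft_force: [0.3, 0.1, -2.3]
opening: 0.19
finger_force: 45.0
```

```bash
python3 - <<'E'
from h import *
s=sense();print(s["t"],s["tool_pos"],s["opening"],s["ft_force"],s["q"])
im,W,T=cloud("scene")
cv2.imwrite("pics/s2.png",im[...,::-1])
E
```

```text
12.85 [ 0.57246909 -0.20355343  0.20382412] 0.190250791210487 [ 0.28228794  0.06214321 -2.25919145] [-3.02537418e+01  8.57397125e+00  9.57375539e+01 -5.61233313e-04
  7.57525782e+01 -1.71870726e+01]
```

View pics/s2.png

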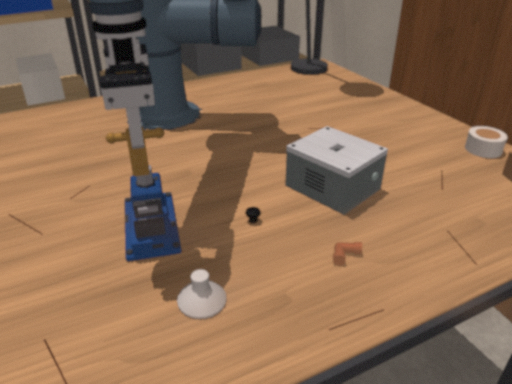

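The handle is lifted and hangs upright in the gripper at about (137,150); the vise below is open. Now I'll carry it over to the window.

Request:
send_rows:
  motion:
    - [[8,-2,0,0,0,0,1],[24,-6,0,0,0,-0.03,1],[48,-11,0,0,0,-0.06,1],[78,-18,0,0,0,-0.1,1],[110,-26,0,0,0,-0.15,1],[145,-34,0,0,0,-0.2,1],[180,-42,0,0,0,-0.25,1],[215,-50,0,0,0,-0.3,1],[250,-59,0,0,0,-0.35,1],[285,-67,0,0,0,-0.4,1],[318,-75,0,0,0,-0.45,1],[348,-82,0,0,0,-0.49,1],[372,-87,0,0,0,-0.52,1],[390,-91,0,0,0,-0.54,1],[400,-94,0,0,0,-0.541,1],[402.3,-94.4,0,0,0,-0.541,1],[402.3,-94.4,10,0,0,-0.541,1],[402.3,-94.4,25,0,0,-0.541,1],[402.3,-94.4,35,0,0,-0.541,1],[402.3,-94.4,35,0,0,-0.541,1]]

```text
t: 15.4
tool_pos: [0.5708, 0.2091, 0.1676]
eef_rot: [[-0.307, 0.952, -0.003], [0.952, 0.307, -0.001], [0.0, -0.003, -1.0]]
ft_force: [-0.2, -0.6, -2.1]
opening: 0.189
finger_force: 45.0
```

```bash
python3 - <<'E'
from h import *
s=sense();print(s["t"],s["tool_pos"],np.round(s["eef_rot"],4).tolist(),s["opening"],s["ft_force"])
im,W,T=cloud("scene")
a=cv2.resize(im[70:220,260:410],None,fx=4,fy=4,interpolation=cv2.INTER_CUBIC)
cv2.imwrite("pics/s3.png",a[...,::-1])
E
```

```text
15.4 [0.5708465  0.20905939 0.16763255] [[-0.3075, 0.9516, -0.0031], [0.9516, 0.3075, -0.0005], [0.0004, -0.0031, -1.0]] 0.1890773781653797 [-0.19015159 -0.59499881 -2.13022891]
```

View pics/s3.png

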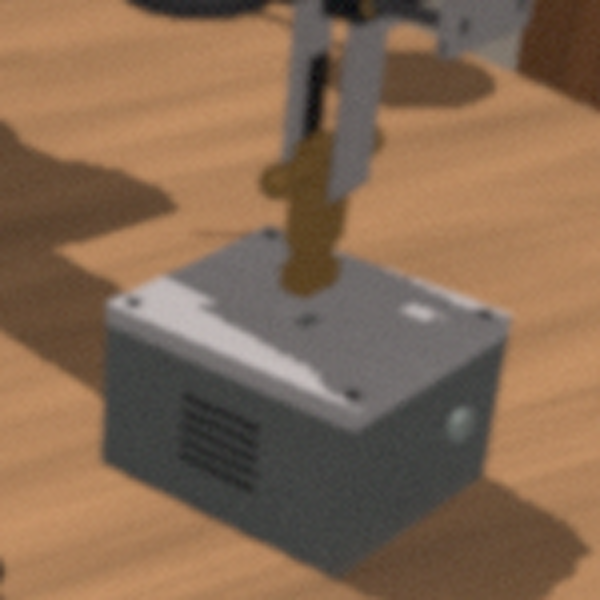

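The stem hangs about 13 mm above the window, visible at (310,290) in the crop, and is aligned with it. I'll lower it in gently.

Request:
send_rows:
  motion:
    - [[0.4,0.6,3,0,0,0,1],[0.4,0.6,7,0,0,0,1],[0.4,0.6,11,0,0,0,1],[0.4,0.6,14,0,0,0,1],[0.4,0.6,17,0,0,0,1],[0.4,0.6,19,0,0,0,1],[0.4,0.6,19,0,0,0,1]]

```text
t: 16.32
tool_pos: [0.5723, 0.2101, 0.1513]
eef_rot: [[-0.308, 0.951, -0.0], [0.951, 0.308, -0.0], [-0.0, -0.0, -1.0]]
ft_force: [-2.2, -1.1, 2.6]
opening: 0.19
finger_force: 45.0
```

Request:
send_rows:
  motion:
    - [[0,-0.8,0,0,0,0,1],[0,-0.8,2,0,0,0,1],[0,-0.8,4,0,0,0,1],[0,-0.8,6,0,0,0,1],[0,-0.8,6,0,0,0,1]]

```text
t: 16.95
tool_pos: [0.5726, 0.2102, 0.1508]
eef_rot: [[-0.308, 0.951, 0.002], [0.951, 0.308, 0.0], [-0.001, 0.002, -1.0]]
ft_force: [-12.7, -2.9, 27.7]
opening: 0.189
finger_force: 45.1
```

Request:
send_rows:
  motion:
    - [[0,0,-6,0,0,0,1],[0,-1.5,-8,0,0,0,1],[0,-2,-8,0,0,0,1],[0,-2,-8,0,0,0,1],[0,-2,-6,0,0,0,1],[0,-2,-4,0,0,0,1],[0,-2,-2,0,0,0,1],[0,-2,-2,0,0,0,1]]

```text
t: 17.95
tool_pos: [0.5694, 0.2092, 0.1461]
eef_rot: [[-0.308, 0.951, -0.001], [0.951, 0.308, -0.0], [0.0, -0.001, -1.0]]
ft_force: [-0.6, 0.1, -2.4]
opening: 0.191
finger_force: 45.0
```

The stem is in and moving freely, so I'll continue down.

Request:
send_rows:
  motion:
    - [[0,0,3,0,0,0,1],[0,0,7,0,0,0,1],[0,0,11,0,0,0,1],[0,0,15,0,0,0,1],[0,0,19,0,0,0,1],[0,0,23,0,0,0,1],[0,0,27,0,0,0,1],[0,0,30,0,0,0,1],[0,0,31,0,0,0,1],[0,0,31,0,0,0,1],[0,0,31,0,0,0,1]]

```text
t: 19.32
tool_pos: [0.5696, 0.2092, 0.1156]
eef_rot: [[-0.308, 0.951, 0.0], [0.951, 0.308, 0.0], [0.0, 0.0, -1.0]]
ft_force: [0.4, -0.0, -3.0]
opening: 0.186
finger_force: 45.0
```

```bash
python3 - <<'E'
from h import *
s=sense();print(s["t"],s["tool_pos"],s["opening"],s["ft_force"],s["moment"])
im,W,T=cloud("scene")
a=cv2.resize(im[70:220,260:410],None,fx=4,fy=4,interpolation=cv2.INTER_CUBIC)
cv2.imwrite("pics/s4.png",a[...,::-1])
X,Y,Z=W[...,0],W[...,1],W[...,2]
br=(im[...,0]>im[...,2]*1.6+20)&(np.hypot(X-.57,Y-.21)<.07)&(Z>.104)
print("brass z range",br.sum(),np.nanpercentile(Z[br],[2,50,98]) if br.any() else None)
E
```

```text
19.325 [0.56959937 0.20924987 0.1155667 ] 0.18587952386482362 [ 0.35773144 -0.0202331  -3.03173834] [-0.02416774 -0.09015639  0.0008962 ]
brass z range 286 [0.10538259 0.13723133 0.24123941]
```

View pics/s4.png

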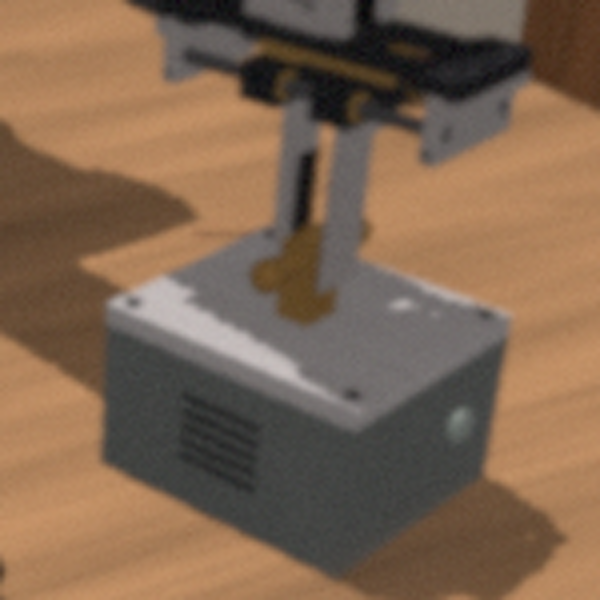

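The stem is through the window at (305,315), with the crossbar clear above the plate and no contact force.

```bash
python3 -c "
from rig import *
print(sign_off())"
```

```text
the job is handed in; nothing more can be done
None
```

The job is handed in, with the vise nut open to about 1.45 rad, the handle held upright in the window with about 39 mm of stem below the plate, and the other goods left untouched; I don't have the judge's result.

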